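# Pry the retaining ring off the ribbon spindle

## Task

The ribbon roll on the steel spindle is to be changed: take the hooked pick from its wooden rest, hook it into the sprung retaining ring and pry the ring up out of its groove in the axle, then set the ring down in the small steel dish and hang the pick back in its rest, leaving ring in the dish and pick in the rest. Only the pick may touch the ring, go gently (neither press the hook hard on the axle nor wrench the ring), and leave the other things on the table where they are.

Things in the scene. Friction and masses are not known exactly. Their poses are not given: they have to be found in the camera images.
- spindle: Ribbon spindle, fixed: dark steel base 130x100x16 mm, a post 112 mm high at its back (x 40 to 58 mm) and a level axle 85 mm above the table along the spindle's x, its free end towards -x (the robot), with a wooden ribbon spool of radius 43 mm (x 0 to 36). Origin: middle of the base's underside, z up. Nothing on it moves but the ring.
- axle (a point): Point on the axle's centre line in the middle of the ring groove; axes as the spindle's. Along x from this point (mm): round steel nose of radius 10 from -14.7 (free end) to -3.2; groove, core radius 7, from -3.2 to 3.2; fixed sleeve of radius 11 from 3.2 to 17.2; face of the spool at 17.2.
- ring: Sprung steel retaining ring, 24 g: an upright flat clip 4 mm thick (x), 25 mm wide (y), 38 mm tall (z), seated in the groove with 2.5 mm of play along x. Origin: on the axle's centre line while seated, middle of its thickness; axes then as the spindle's. Two sprung legs reach 13.5 mm below the origin and grip the groove core from below. Slippery (friction 0.15).
- ring_bar (a point): Middle of the ring's top bar, 22.5 mm above the ring's origin; axes as the ring's. The bar is 3 mm high; under it is a closed window looking along x, 17 mm wide (y), its bottom 9.6 and its top 21 mm above the ring's origin. Pulled straight up by this bar the ring lets go at roughly 8 to 15 N within 8 mm of travel, and is then loose.
- pick: Hooked pick, about 100 g, hanging upright in its rest by a square steel collar 28x28x6 mm. Origin: centre of the collar's underside, z up along the handle, hook towards +x. Shank: 5 mm round, on the z axis; its foot, 4 mm thick, points to +x, ends 16 mm from the z axis; its last 4 mm turn up to 6.5 mm above its underside.
- pick_handle (a point): Centre of the pick's wooden handle (14 mm square, 62 mm long), 37 mm above the pick's origin; axes as the pick's; grasp here. The shank's reach is adjustable and clamped: the foot's underside is anywhere from 62 to 88 mm below the pick's origin, different each time and not reported: feel or see it. It does not change in use.
- rest: Wooden pick rest, fixed, 84x84 mm, 110 mm high: a slotted top board on two side walls, open to front and back. Origin: middle of its underside, z up. The slot in the 10 mm thick board is 32 mm long (x from -16 to 16 mm) and 13 mm wide (y); the space under it is free down to 12 mm above the table.
- rest_slot (a point): Where the pick's origin lies when it hangs in the rest with its hook to the rest's +x: on the top of the board (110 mm above the table), 8 mm behind (-x) the middle of the slot; axes as the rest's.
- dish: Square steel parts dish, fixed, 104x104 mm, walls 5 mm thick and 22 mm high, floor 5 mm thick. Origin: middle of its underside, z up.
- dish_in (a point): Centre of the dish's inner floor, 5 mm above the table; axes as the dish's.
- truffle: Bystander: round chocolate, 36 mm across, 27 mm high; origin at its underside.
- log: Bystander: bar-shaped chocolate 22x52x23 mm; origin at its underside.
- stamp: Bystander: wooden date stamp 30x50x68 mm; origin at its underside.
- tin: Bystander: tin, 68 mm across, 91 mm high; origin at its underside.
- tape: Bystander: roll of tape, 77 mm across, 19 mm high; origin at its underside.

How it is judged:
By the outcome, as a careful person would: the job done as asked, in the order asked, and still so for the second after the job is handed in, with the robot touching nothing.
It also fails if it takes over 67 s, if anything falls off the work surface, if the arm or the gripper's body presses on something with over 40 N, if the wrist force passes 120 N, or if a joint passes its speed limit or range.

## Robot

A 6-joint arm with a two-finger parallel gripper is mounted at the origin on a cart in front of the work surface, level with it; the furniture and walls round the work are solid. World frame = base frame: x ahead of the robot, y to its left, z up, the work surface at z = 0. Lengths are in m, angles in rad, forces in N, time in s.
With the tool pointing down it reaches from about 0.35 to 0.975 m from the base axis. Payload 7.1 kg.
Tool frame: the origin (TCP) lies midway between the tips of the shut fingers; the grasp point (between the pads) lies 19 mm behind it; z points along the fingers, x is the direction in which the jaws open and shut, and the axes are right-handed (so a half turn about z gives the same grasp; the last joint's range is limited). The gripper opens to 88 mm and grips with 3 to 60 N. Pads are 20 mm wide; open, the fingers measure 115 mm over their backs; the gripper's body (75 mm by 178 mm) begins 61 mm behind the grasp point.
Start: joints at [1.288, 0.423, 1.63, -0, 1.089, -0.019], TCP at [0.163, 0.603, 0.223] pointing down, gripper open.
Joint ranges: [-3, 3], [-0.9, 2.11], [0.09, 2.58], [-1.31, 4.45], [0.11, 2.69], [-2.54, 2.54]. Speed limits (rad/s): [2.39, 2.39, 3.01, 3.14, 3.14, 3.14].

## Interface

Orientations are given as a unit quaternion [w, x, y, z].
In Python, from station import move_pose, movel, movej, command_gripper, wait, inverse_kinematics, read_camera, camera_info, MotionError, job_done, get_time, get_joint_pos, get_qvel, get_effort, get_tcp_pos, get_ee_rot, get_ft_force, get_ft_torque, get_grip_width gives the robot as it stands. Calls block until the motion is done:
- move_pose(position, orientation): joint-space move of the TCP to a pose.
- movel(position, frame=None, v=0.15, until_force=None): straight line of the TCP; frame=None keeps the orientation; v is the mean speed in m/s. With until_force (N) it stops when the force on the tool has changed by that much, and returns True; else False.
- movej(angles): joint-space move.
- command_gripper(opening): opening from 0.0 (shut) to 1.0 (fully open); the grip force is fixed at half the most; returns when the fingers have stopped.
- wait(seconds).
- inverse_kinematics(position, orientation): joint angles nearest the present ones, or None.
- read_camera(name): name is "side" or "top"; returns the picture (384x512x3 uint8, red, green, blue); there is no depth.
- camera_info(name): a dict with "intrinsics" (3x3 intrinsics, pixels), "T" (4x4, takes a point from camera to world coordinates). Camera axes: x right, y up, looking along -z (the intrinsics and any distortion apply to the point x, -y, -z); pixel columns grow to the right and rows downward; lengths in m; the calibration is good to about 2 mm. A picture is of the moment at which its call begins. camera_info takes no time and is no camera call.
A pose or a line that the arm cannot do raises MotionError and nothing moves.
- job_done(): hands the job in, once; it reports no verdict.
Readings, each from a call of its own:
- get_time(): time.
- get_joint_pos(): joint angles.
- get_qvel(): joint speeds.
- get_effort(): joint torques, N m.
- get_tcp_pos(): TCP position.
- get_ee_rot(): TCP orientation.
- get_ft_force(): force on the tool from outside, world axes, zero at the start.
- get_ft_torque(): the same for the moment, N m.
- get_grip_width(): opening from 0.0 (shut) to 1.0 (fully open).
Only numpy, scipy, OpenCV 4.12 (cv2) and the standard library are available. Lean on these libraries where they do the work, as an engineer would, in place of code of your own. Each camera call takes 0.05 s, during which the arm holds its last target.

## Working session

There is one attempt and no reset: what is moved stays moved. The work goes in short steps, each a Python script; the robot and the scene stay as the last script left them, time stands still between calls to the robot, and variables do not carry over. Pictures are saved under pics/ and viewed, and the job is handed in when it is done.

```bash
ls; mkdir -p pics; python3 - <<'E'
from station import *
import cv2,numpy as np
for n in("side","top"):
    im=read_camera(n); cv2.imwrite(f"pics/{n}0.png",im[:,:,::-1]); i=camera_info(n); print(n,{k:np.round(v,4).tolist() if not isinstance(v,str) else v for k,v in i.items()})
print(get_time(),get_tcp_pos(),get_ee_rot(),get_ft_force())
E
```

```text
pics
side {'intrinsics': [[480.1398, 0.0, 252.4375], [0.0, 480.1398, 186.466], [0.0, 0.0, 1.0]], 'T': [[-0.9401, 0.1883, -0.2841, 0.0647], [-0.3407, -0.5465, 0.765, 1.4261], [-0.0112, 0.816, 0.578, 1.1244], [0.0, 0.0, 0.0, 1.0]]}
top {'intrinsics': [[461.6651, 0.0, 243.5889], [0.0, 461.6651, 191.685], [0.0, 0.0, 1.0]], 'T': [[-0.0104, 0.9856, -0.1689, 0.3077], [-0.9999, -0.0103, 0.0018, 0.1195], [0.0001, 0.1689, 0.9856, 1.4462], [0.0, 0.0, 0.0, 1.0]]}
0.1 [0.16281532 0.60288695 0.22196897] [ 4.28272638e-04  7.93953606e-01  6.07977940e-01 -5.58339247e-04] [-0.69968846  1.13901356  0.23200554]
```

View pics/side0.png

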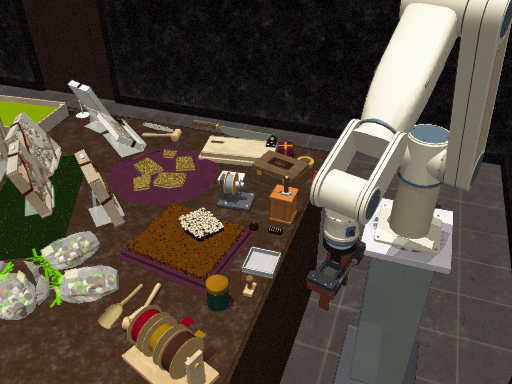

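View pics/top0.png

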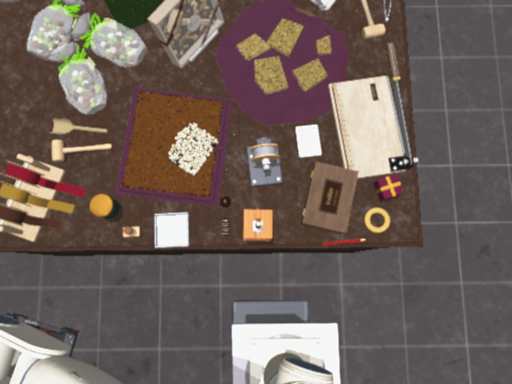

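Side view: spindle around (235,190), rest with pick at (285,203), dish at (262,262). Top view: spindle (264,160), rest (258,224), dish (172,230). I'll zoom in on these.

```bash
python3 - <<'E'
import cv2
s=cv2.imread("pics/side0.png");t=cv2.imread("pics/top0.png")
cv2.imwrite("pics/side0z.png",cv2.resize(s[160:300,200:320],None,fx=5,fy=5,interpolation=cv2.INTER_CUBIC)[:600+100])
def z(im,x0,x1,y0,y1,f): return cv2.resize(im[y0:y1,x0:x1],None,fx=f,fy=f,interpolation=cv2.INTER_CUBIC)
cv2.imwrite("pics/side0a.png",z(s,205,315,155,235,7))
cv2.imwrite("pics/side0b.png",z(s,205,315,235,305,7))
cv2.imwrite("pics/top0a.png",z(t,150,290,130,250,5))
E
```

```text
(no output)
```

View pics/side0a.png

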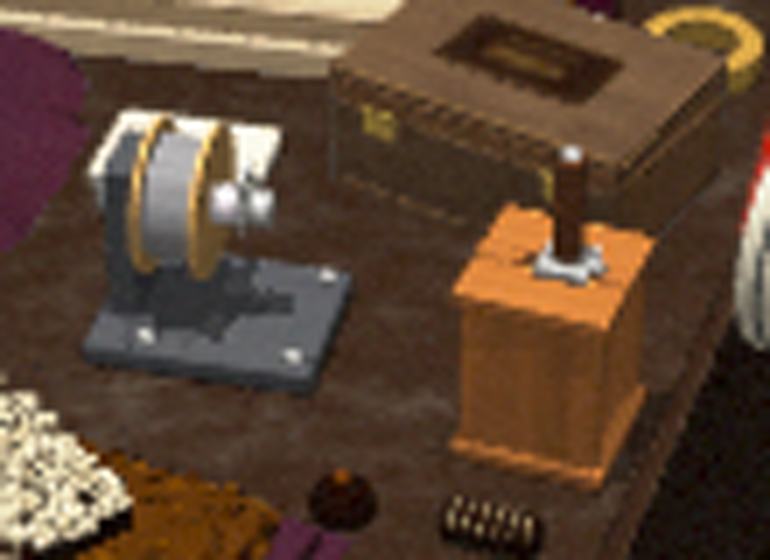

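View pics/side0b.png

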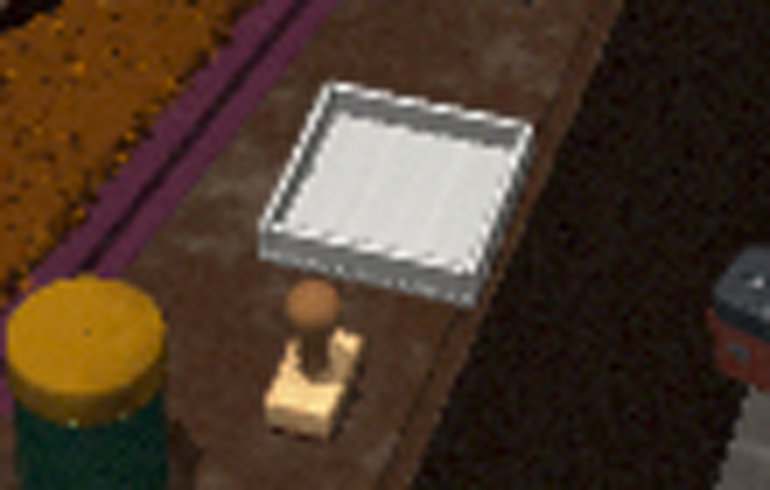

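View pics/top0a.png

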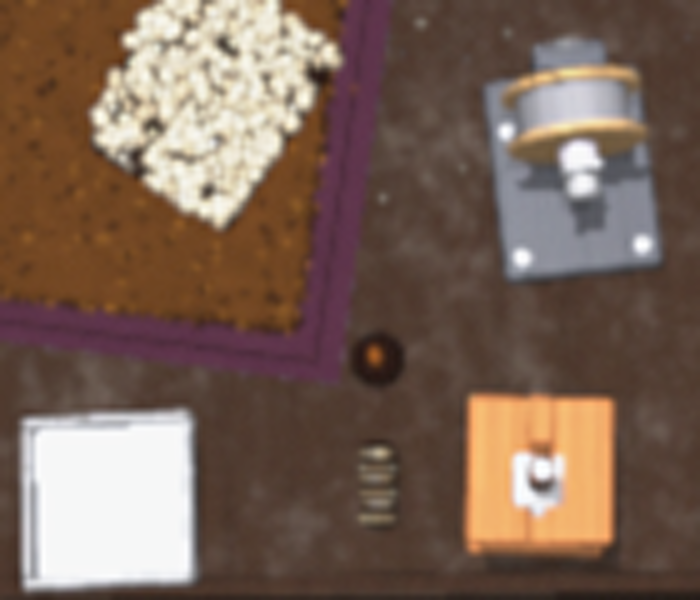

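```bash
cat > vis.py <<'E'
import numpy as np,cv2
from station import camera_info
C={n:camera_info(n) for n in("side","top")}
def ray(n,u,v):
    K=np.array(C[n]["intrinsics"]);T=np.array(C[n]["T"])
    d=np.array([(u-K[0,2])/K[0,0],-(v-K[1,2])/K[1,1],-1.]);d=T[:3,:3]@d
    return T[:3,3],d/np.linalg.norm(d)
def plane(n,u,v,z):
    o,d=ray(n,u,v);return o+d*(z-o[2])/d[2]
def tri(ps,pt):
    o1,d1=ray("side",*ps);o2,d2=ray("top",*pt)
    A=np.c_[d1,-d2];s=np.linalg.lstsq(A,o2-o1,rcond=None)[0]
    a,b=o1+s[0]*d1,o2+s[1]*d2;return (a+b)/2,np.linalg.norm(a-b)
def proj(n,p):
    K=np.array(C[n]["intrinsics"]);T=np.array(C[n]["T"])
    q=T[:3,:3].T@(np.asarray(p)-T[:3,3]);return np.array([K[0,2]+K[0,0]*q[0]/-q[2],K[1,2]-K[1,1]*q[1]/-q[2]])
E
python3 - <<'E'
import cv2,numpy as np
from vis import *
s=cv2.imread("pics/side0.png");t=cv2.imread("pics/top0.png")
def big(m,box):
    x0,x1,y0,y1=box;mm=np.zeros_like(m);mm[y0:y1,x0:x1]=m[y0:y1,x0:x1]
    c=cv2.findContours(mm,cv2.RETR_EXTERNAL,cv2.CHAIN_APPROX_NONE)[0];return max(c,key=cv2.contourArea)
hs,ht=cv2.cvtColor(s,cv2.COLOR_BGR2HSV),cv2.cvtColor(t,cv2.COLOR_BGR2HSV)
def rep(name,n,m,box,z):
    c=big(m,box);r=cv2.minAreaRect(c);bp=cv2.boxPoints(r)
    print(name,n,np.round(r[0],1),np.round(r[1],1),round(r[2],1),'area',cv2.contourArea(c))
    w=np.array([plane(n,*p,z) for p in bp]);print(np.round(w[:,:2],4).tolist(),'ctr',np.round(w.mean(0),4),'sides',np.round(np.linalg.norm(np.diff(w,axis=0),axis=1),4))
rep('dish','top',cv2.inRange(ht,(0,0,150),(180,60,255)),(145,195,205,255),.022)
rep('rest','top',cv2.inRange(ht,(5,120,130),(25,255,255)),(235,285,200,250),.110)
rep('base','top',cv2.inRange(ht,(90,20,60),(130,120,200)),(240,290,135,192),.016)
rep('dish','side',cv2.inRange(hs,(0,0,90),(180,50,255)),(235,287,240,282),.022)
rep('rest','side',cv2.inRange(hs,(5,120,130),(25,255,255)),(260,305,180,230),.110)
print(cv2.approxPolyDP(big(cv2.inRange(hs,(5,120,100),(25,255,255)),(260,305,180,230)),2,True)[:,0].tolist())
E
```

```text
dish top [170.9 229.6] [34.2 34.7] 87.3 area 1102.5
[[0.4864, 0.3996], [0.4905, 0.2919], [0.3848, 0.2859], [0.3809, 0.3922]] ctr [0.4357 0.3424 0.022 ] sides [0.1077 0.1058 0.1064]
rest top [257.5 224.5] [31. 29.] 90.0 area 878.5
[[0.4854, 0.1193], [0.4845, 0.0347], [0.3944, 0.0366], [0.3953, 0.1203]] ctr [0.4399 0.0777 0.11  ] sides [0.0846 0.0902 0.0837]
base top [264.7 170.1] [27.6 30.1] 83.7 area 497.5
[[0.6611, 0.101], [0.671, 0.0054], [0.5819, -0.0022], [0.5722, 0.0925]] ctr [0.6215 0.0492 0.016 ] sides [0.0961 0.0894 0.0951]
dish side [260.6 261.9] [35.1 27.3] 12.1 area 804.0
[[0.4827, 0.4192], [0.5095, 0.2958], [0.3891, 0.292], [0.3702, 0.4134]] ctr [0.4379 0.3551 0.022 ] sides [0.1263 0.1204 0.1229]
rest side [283.9 192.6] [26.  14.2] 12.5 area 209.0
[[0.4843, 0.1226], [0.5004, 0.0372], [0.4023, 0.0413], [0.3902, 0.1251]] ctr [0.4443 0.0815 0.11  ] sides [0.0869 0.0982 0.0847]
[[277, 184], [269, 196], [272, 199], [269, 218], [290, 224], [296, 212], [292, 208], [291, 219], [288, 218], [290, 203], [298, 189], [288, 187], [292, 193], [286, 196], [280, 193], [283, 186]]
```

```bash
python3 - <<'E'
import cv2
s=cv2.imread("pics/side0.png");t=cv2.imread("pics/top0.png")
def z(im,x0,x1,y0,y1,f): 
    o=cv2.resize(im[y0:y1,x0:x1],None,fx=f,fy=f,interpolation=cv2.INTER_NEAREST)
    for i in range(x0,x1,5): cv2.putText(o,str(i),((i-x0)*f,8),0,.35,(0,255,255),1);o[:,(i-x0)*f]=(0,120,120)
    for i in range(y0,y1,5): cv2.putText(o,str(i),(0,(i-y0)*f+12),0,.35,(0,255,255),1);o[(i-y0)*f,:]=(0,120,120)
    return o
cv2.imwrite("pics/t_sp.png",z(t,246,286,134,170,16))
cv2.imwrite("pics/s_sp.png",z(s,217,252,168,200,16))
cv2.imwrite("pics/t_re.png",z(t,240,276,206,242,16))
cv2.imwrite("pics/s_re.png",z(s,267,302,172,207,16))
E
```

```text
(no output)
```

View pics/t_sp.png

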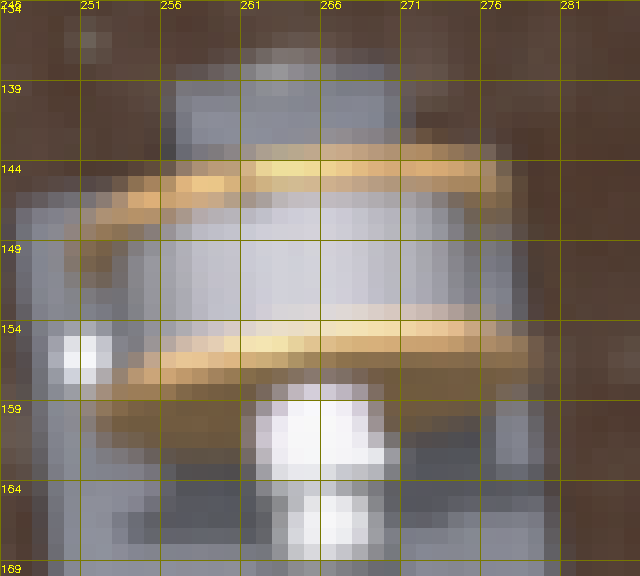

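View pics/s_sp.png

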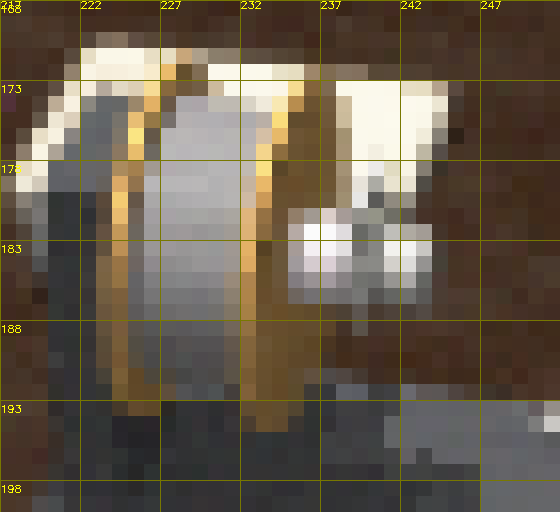

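View pics/t_re.png

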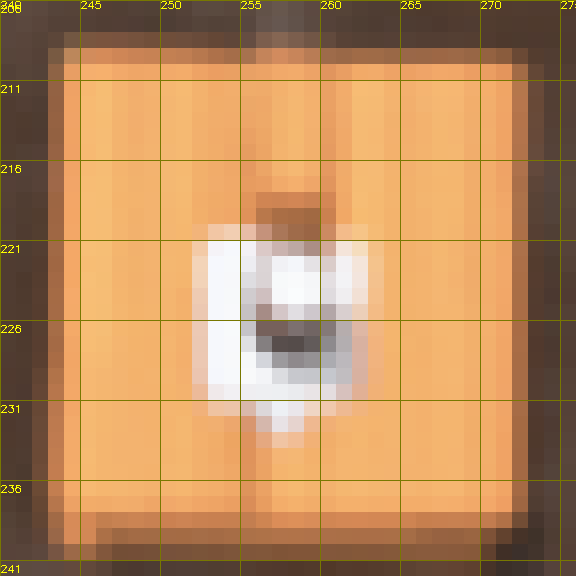

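View pics/s_re.png

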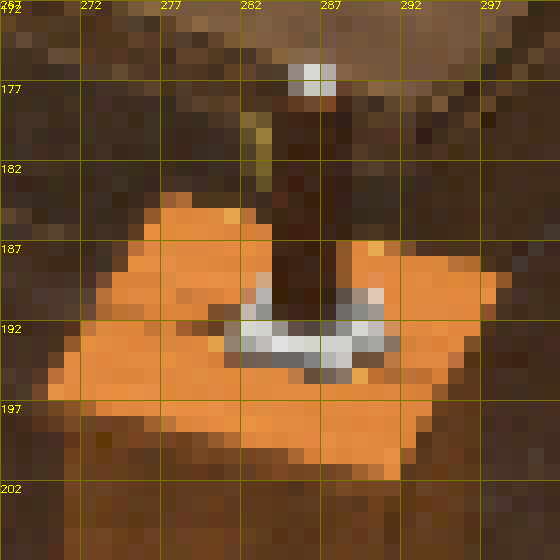

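Top view: board edges at about columns 243–272 and rows 208–237; collar centre (257.2,225.3), so the hook is toward world +x. The spindle axle points at me, yawed about +6°, with nose at (266,166.5). Next I'll fit sub-pixel edges.

```bash
python3 - <<'E'
import cv2,numpy as np
from vis import *
s=cv2.imread("pics/side0.png").astype(float);t=cv2.imread("pics/top0.png").astype(float)
f=t[:,:,0]-t[:,:,2]
def cross(v,i0,rev,thr):
    n=len(v);idx=range(n-1,0,-1) if rev else range(n-1)
    for i in idx:
        j=i-1 if rev else i+1
        if v[i]<thr<=v[j]: return i0+i+(thr-v[i])/(v[j]-v[i])*(j-i)
def fit(p):
    p=np.array([q for q in p if q[0] is not None and q[1] is not None]);l=cv2.fitLine(p.astype(np.float32),cv2.DIST_HUBER,0,.01,.01).ravel();return l
def inter(a,b):
    A=np.array([[a[0],-b[0]],[a[1],-b[1]]]);k=np.linalg.solve(A,[b[2]-a[2],b[3]-a[3]]);return a[2:]+k[0]*a[:2]
thr=-5
front=fit([(c,cross(f[172:196,c],172,True,thr)) for c in range(255,280)])
left=fit([(cross(f[r,240:262],240,False,thr),r) for r in range(164,182)])
right=fit([(cross(f[r,268:295],268,True,thr),r) for r in range(166,180)])
FL,FR=inter(front,left),inter(front,right);print('base px',FL,FR)
a,b=plane("top",*FL,.016),plane("top",*FR,.016);print('front',a,b,'width',np.linalg.norm(a-b))
def wd(l):
    p=plane("top",l[2],l[3],.016);q=plane("top",l[2]+10*l[0],l[3]+10*l[1],.016);d=(q-p)[:2];d*=np.sign(d[0]);return np.degrees(np.arctan2(d[1],d[0]))
dd=(a-b)[:2];y=[np.degrees(np.arctan2(-dd[0],dd[1])),wd(left),wd(right)];print('yaws',y)
yaw=np.radians(np.mean(y));X=np.array([np.cos(yaw),np.sin(yaw),0])
c=(a+b)/2+.065*X;print('spindle',c,yaw)
g=c+X*-.0172;g[2]=.085;print('axle',g)
Y=np.array([-X[1],X[0],0])
for nm,dx,dy,dz in[('nose end',-.0147,0,0),('nose top',-.009,0,.01),('bar',0,0,.024),('barL',0,.0125,.024),('barR',0,-.0125,.024),('sleevetop',.010,0,.011),('spool top near',.0172,0,.043)]:
    p=g+X*dx+Y*dy+[0,0,dz];print(nm,np.round(proj('side',p),1),np.round(proj('top',p),1))
# rest
f=t[:,:,2]-t[:,:,0]
thr=90
L=fit([(cross(f[r,236:255],236,False,thr),r) for r in range(212,235)]);R=fit([(cross(f[r,262:282],262,True,thr),r) for r in range(212,235)])
T=fit([(c,cross(f[200:216,c],200,False,thr)) for c in range(246,270)])
TL,TR=inter(T,L),inter(T,R);print('rest px',TL,TR)
a,b=plane("top",*TL,.11),plane("top",*TR,.11);d=a-b;print('back',a,b,np.linalg.norm(d))
y=[np.degrees(np.arctan2(-d[0],d[1])),wd(L),wd(R)];print(y)
yaw=np.radians(np.mean(y));X=np.array([np.cos(yaw),np.sin(yaw),0]);c=(a+b)/2-.042*X;sl=c-.008*X;print('rest',c,'slot',sl,yaw)
print('collar top',plane('top',257.2,225.3,.116))
for h in(.116,.178):print(h,proj('side',[*sl[:2],h]),proj('top',[*sl[:2],h]))
print('cap tri',tri((286.4,176.3),(258.4,223)))
# collar masks
m=cv2.inRange(cv2.cvtColor(t.astype(np.uint8),cv2.COLOR_BGR2HSV),(0,0,130),(180,60,255));print('collar px top',np.argwhere(m[215:236,248:268])[:,::-1].min(0)+[248,215],np.argwhere(m[215:236,248:268])[:,::-1].max(0)+[248,215])
print('base front z tri', )
for nm,ps,pt in[('restcorner',(298,189.5),tuple((inter(fit([(c,237.5) for c in range(246,270)]),R)))),('rest back-left',(277.3,184),tuple(TR))]: print(nm,tri(ps,pt))
E
```

```text
base px [250.57028 186.34991] [282.32016 182.81973]
front [0.5695536  0.09474687 0.016     ] [ 0.57982539 -0.0055136   0.016     ] width 0.10078527587621634
yaws [np.float64(5.849602194486099), np.float64(5.71447463518656), np.float64(6.01679436731313)]
spindle [0.63934979 0.05125334 0.016     ] 0.10228136258547954
axle [0.62223968 0.04949717 0.085     ]
nose end [244.7 184.5] [266.2 169.7]
nose top [243.1 182.1] [266.2 167.1]
bar [240.7 178.8] [266.  163.1]
barL [239.8 180.6] [261.9 163.6]
barR [241.6 176.9] [270.2 162.6]
sleevetop [238.3 181.3] [265.4 160.9]
spool top near [236.2 174. ] [265.6 155.9]
rest px [243.28783 208.42117] [272.20615 209.29784]
back [0.48709271 0.11847857 0.11      ] [0.48363425 0.03414539 0.11      ] 0.08440406705572069
[np.float64(-2.348352688583173), np.float64(-2.07894231072155), np.float64(-1.4249396076788818)]
rest [0.44338782 0.07774168 0.11      ] slot [0.43539246 0.078014   0.11      ] -0.034046920830340076
collar top [0.4367336  0.07882584 0.116     ]
0.116 [286.50740554 190.99752859] [257.48836479 225.76067959]
0.178 [287.0349354  176.66598396] [258.1576269  223.59695065]
cap tri (array([0.43742461, 0.07743556, 0.17865006]), np.float64(0.000928157590688659))
collar px top [253 221] [262 232]
base front z tri
restcorner (array([0.40300484, 0.03581452, 0.10141306]), np.float64(0.0016872315337814105))
rest back-left (array([0.48389267, 0.03386452, 0.1063252 ]), np.float64(0.0004570466603678109))
```

```bash
cat >> vis.py <<'E'
def qd(a): # tool down, jaws along angle a (deg)
    a=np.radians(a)/2;return [0,float(np.cos(a)),float(np.sin(a)),0]
E
python3 - <<'E'
from station import *;from vis import *
print('nose tri',tri((242.8,183.3),(266.3,166.7)))
print('dish corners tri',tri((287-11.2-0.3,253.2),(188.3,212.0)))
t0=get_time()
move_pose([.437,.078,.23],qd(88));print(get_tcp_pos(),get_joint_pos(),get_time()-t0)
movel([.437,.078,.128],v=.1)
print(get_ft_force()); f0=get_ft_force()
command_gripper(0.0);print(get_grip_width()*88,get_tcp_pos(),get_ft_force(),get_time())
for n in("side","top"): cv2.imwrite(f"pics/{n}1.png",read_camera(n)[:,:,::-1])
s=cv2.imread("pics/side1.png");cv2.imwrite("pics/s1z.png",cv2.resize(s[130:240,220:340],None,fx=5,fy=5,interpolation=cv2.INTER_CUBIC))
E
```

```text
nose tri (array([0.61548531, 0.04778614, 0.08879959]), np.float64(0.0007743195872902155))
dish corners tri (array([0.4509583 , 0.28442199, 0.00421034]), np.float64(0.08192242809893348))
[0.43715246 0.07850029 0.2300364 ] [ 1.50824412e-01  1.43159892e-01  2.00625073e+00  9.85565848e-05
  9.91989012e-01 -1.38573764e+00] 2.125
[-0.30077201 -0.08369226  1.13306916]
13.922917344049928 [0.43700558 0.07802607 0.12797984] [-0.47055886 -0.10482897 -1.19290384] 4.5167
```

View pics/s1z.png

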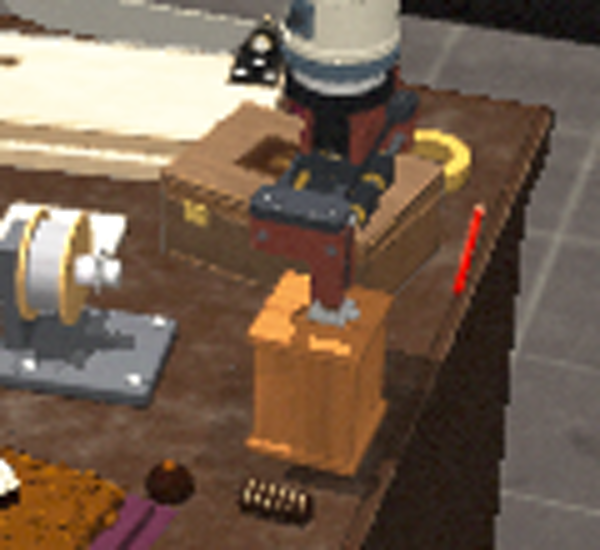

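Grip is at 13.9 mm on the handle, as expected. I'll lift it out and feel the reach on the clear table between rest and spindle.

```bash
python3 - <<'E'
from station import *;from vis import *
movel([.437,.078,.245],v=.15)
for n in("side","top"): cv2.imwrite(f"pics/{n}2.png",read_camera(n)[:,:,::-1])
print(get_tcp_pos(),get_grip_width()*88,get_ft_force())
movel([.525,.055,.245],v=.15)
movel([.525,.055,.116],v=.12)
wait(.2);print(get_ft_force())
r=movel([.525,.055,.07],v=.02,until_force=4)
p=get_tcp_pos();print(r,p,get_ft_force(),'reach',p[2]-.018,get_grip_width()*88)
cv2.imwrite("pics/side3.png",read_camera("side")[:,:,::-1])
movel([p[0],p[1],.2],v=.12);print(get_time())
s=cv2.imread("pics/side2.png");cv2.imwrite("pics/s2z.png",cv2.resize(s[100:230,240:360],None,fx=4,fy=4,interpolation=cv2.INTER_CUBIC))
s=cv2.imread("pics/side3.png");cv2.imwrite("pics/s3z.png",cv2.resize(s[120:240,200:340],None,fx=5,fy=5,interpolation=cv2.INTER_CUBIC))
E
```

```text
[0.43623907 0.07786986 0.24394455] 13.810703567811098 [ 1.21183008  0.16075042 -0.13741006]
[ 0.19144211  0.30047477 -1.75229365]
True [0.52499413 0.05501968 0.08198663] [-1.05223238  0.24414798  4.29364454] reach 0.06398662784150588 13.896598195992437
10.575
```

View pics/s3z.png

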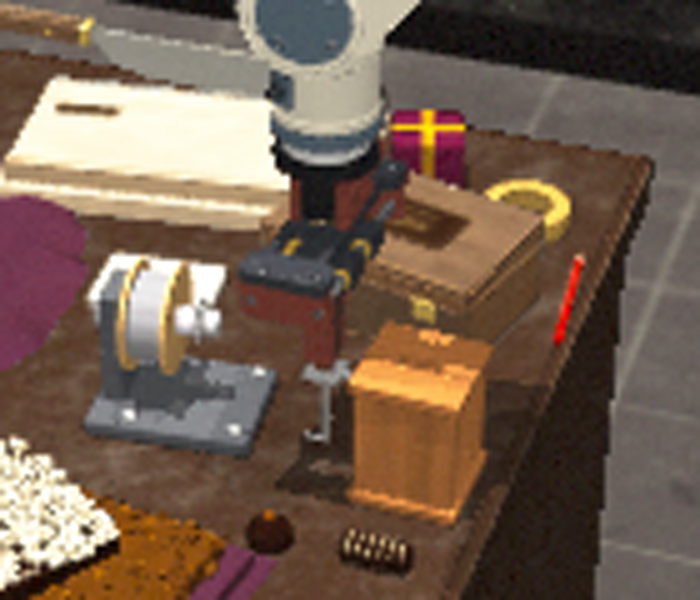

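View pics/s2z.png

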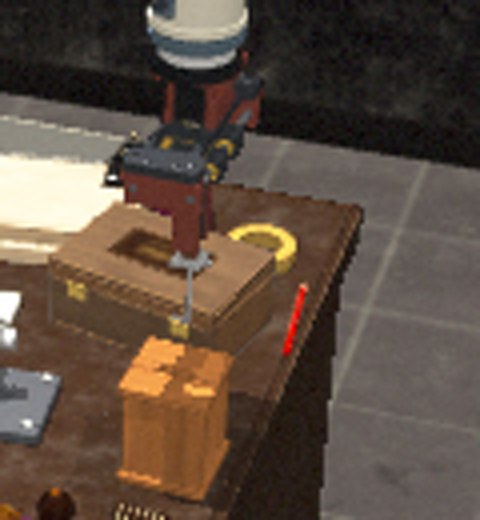

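The hook rests on the table in the picture. Contact was at TCP z=0.0820, so the foot's underside is 82 mm below the TCP (reach about 64 mm). Next I'll line up just short of the nose and check there.

```bash
cat >> vis.py <<'E'
YAW=.1023;X=np.array([np.cos(YAW),np.sin(YAW),0]);Y=np.array([-X[1],X[0],0]);G=np.array([.6232,.0496,.085])
QS=qd(90+np.degrees(YAW))
def P(d,h,y=0): # shank at d along axle, foot underside h above axle centre -> TCP
    return list(G+X*d+Y*y+[0,0,h+.082])
E
python3 - <<'E'
from station import *;from vis import *
movel(P(-.040,.045),frame=QS,v=.15)
movel(P(-.036,.0127),v=.1)
wait(.2)
for n in("side","top"): cv2.imwrite(f"pics/{n}4.png",read_camera(n)[:,:,::-1])
p=get_tcp_pos();print(p,P(-.036,.0127),get_ft_force(),get_time())
for nm,d in[('tip',.016),('shank',0)]:
  q=p+X*d-[0,0,.082]; print(nm,proj('side',q),proj('top',q))
def z(im,x0,x1,y0,y1,f): 
    o=cv2.resize(im[y0:y1,x0:x1],None,fx=f,fy=f,interpolation=cv2.INTER_NEAREST)
    for i in range(x0,x1,5): cv2.putText(o,str(i),((i-x0)*f,8),0,.35,(0,255,255),1);o[:,(i-x0)*f]=(0,120,120)
    for i in range(y0,y1,5): cv2.putText(o,str(i),(0,(i-y0)*f+12),0,.35,(0,255,255),1);o[(i-y0)*f,:]=(0,120,120)
    return o
cv2.imwrite("pics/s4z.png",z(cv2.imread("pics/side4.png"),225,270,150,195,13))
cv2.imwrite("pics/t4z.png",z(cv2.imread("pics/top4.png"),240,290,140,190,12))
E
```

```text
[0.58765693 0.04593702 0.18028061] [np.float64(0.5873882109938562), np.float64(0.045923620234600185), np.float64(0.17970000000000003)] [-0.1655792   0.28056553 -1.58832228] 11.9
tip [245.63000221 181.76585064] [266.6313794 170.014982 ]
shank [249.76325158 182.31954407] [267.28028427 175.23049634]
```

View pics/s4z.png

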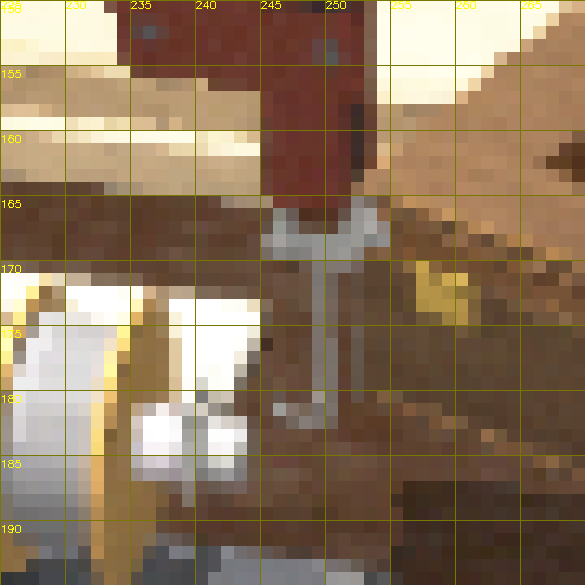

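View pics/t4z.png

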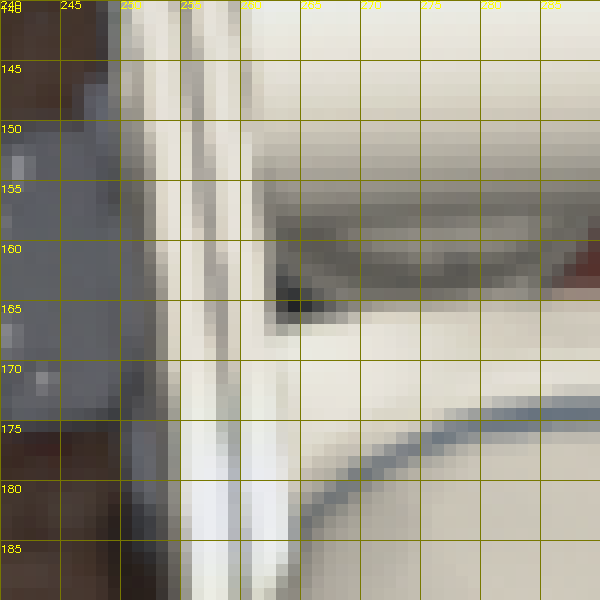

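The side view shows the foot's underside at row 182.3 (predicted 182.3). Both shank and nose sit about 1 px left of prediction, so relative to each other they agree. Inserting gently.

```bash
python3 - <<'E'
from station import *;from vis import *
print(get_tcp_pos()[2],get_ft_force())
movel(P(-.030,.0124),v=.02)
p=get_tcp_pos();print('h',p[2]-.167)
r=movel(P(-.0072,.0124),v=.02,until_force=3)
p=get_tcp_pos();print(r,'d',(p-G)@X,'y',(p-G)@Y,'h',p[2]-.167,get_ft_force(),get_time())
wait(.3);p=get_tcp_pos();print('d',(p-G)@X,'h',p[2]-.167,get_ft_force(),get_ft_torque())
cv2.imwrite("pics/side5.png",read_camera("side")[:,:,::-1])
s=cv2.imread("pics/side5.png");cv2.imwrite("pics/s5z.png",cv2.resize(s[150:195,220:270],None,fx=12,fy=12,interpolation=cv2.INTER_NEAREST))
E
```

```text
0.18028060505521062 [-0.1655792   0.28056553 -1.58832228]
h 0.01229422346060316
False d -0.007317291671078471 y 1.8503601291197757e-05 h 0.012391822944375602 [ 0.70415272 -0.41957543 -1.13769829] 13.6417
d -0.007238485195545925 h 0.012434974540183857 [-0.34293836 -0.64695992 -0.60254842] [ 0.05903135 -0.0079907   0.01016188]
```

View pics/s5z.png

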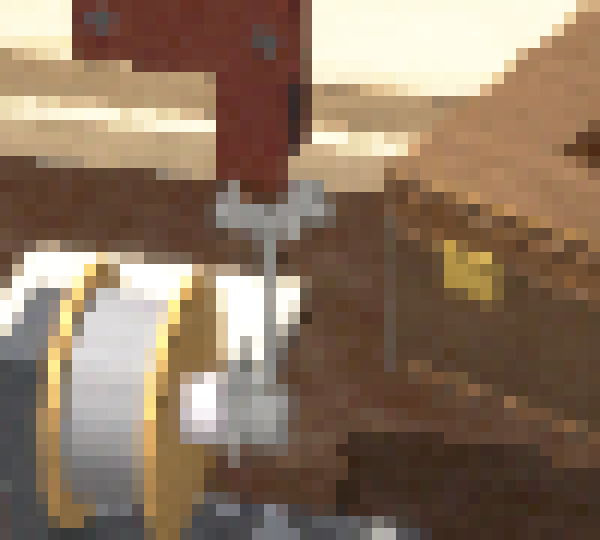

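No contact force on the way in. Lift slowly, watching the force.

```bash
python3 - <<'E'
from station import *;from vis import *
h=.0124
while h<.030:
    h+=.0015
    movel(P(-.0072,h),v=.015)
    f=get_ft_force();print(round(h*1e3,1),round((get_tcp_pos()[2]-.167)*1e3,2),np.round(f,1))
cv2.imwrite("pics/side6.png",read_camera("side")[:,:,::-1]);print(get_grip_width()*88,get_time())
s=cv2.imread("pics/side6.png");cv2.imwrite("pics/s6z.png",cv2.resize(s[145:195,220:270],None,fx=12,fy=12,interpolation=cv2.INTER_NEAREST))
E
```

```text
13.9 14.04 [ 0.2  0.1 -0.2]
15.4 15.54 [-0.3 -0.4 -1.3]
16.9 16.95 [-0.1 -0.7 -1.2]
18.4 17.81 [-1.   0.6 -5.4]
19.9 19.54 [ 0.7  0.2 -8.1]
21.4 21.42 [-1.2  0.5 -8.1]
22.9 23.66 [-0.6  1.1 -4. ]
24.4 25.52 [ 0.1  0.1 -0.5]
25.9 26.41 [-0.  -0.6 -1.5]
27.4 27.55 [ 0.7  0.6 -1.5]
28.9 29.01 [-0.6  0.3 -1.7]
30.4 30.51 [ 0.2 -0.3 -1.2]
14.145401462945118 17.0417
```

View pics/s6z.png

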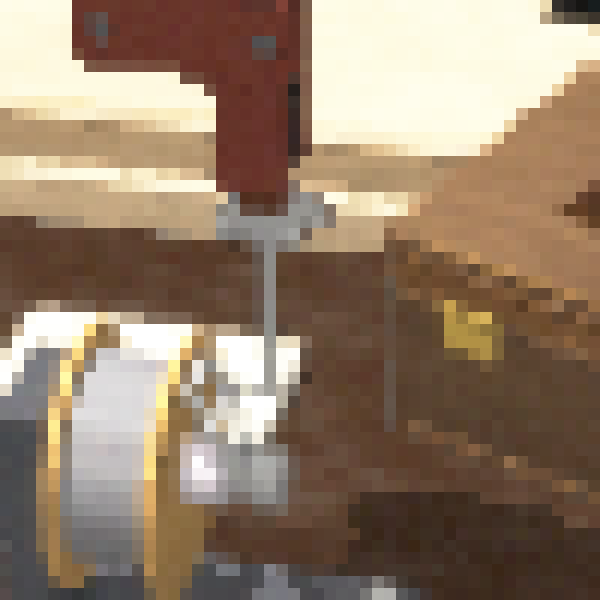

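The ring let go at about 8 N and is now tilted, its top leaning toward the spool. I'll lift a bit more and look again.

```bash
python3 - <<'E'
from station import *;from vis import *
movel(P(-.0072,.040),v=.02);cv2.imwrite("pics/side7.png",read_camera("side")[:,:,::-1])
movel(P(-.0075,.056),v=.02);wait(.3);cv2.imwrite("pics/side8.png",read_camera("side")[:,:,::-1]);print(get_tcp_pos(),get_ft_force(),get_time())
a=[cv2.resize(cv2.imread(f"pics/side{i}.png")[135:195,220:265],None,fx=8,fy=8,interpolation=cv2.INTER_CUBIC) for i in(7,8)]
cv2.imwrite("pics/s78.png",np.hstack(a))
E
```

```text
[0.615734   0.04883333 0.22292949] [-0.41732537 -0.27628102 -1.36759161] 19.025
```

View pics/s78.png

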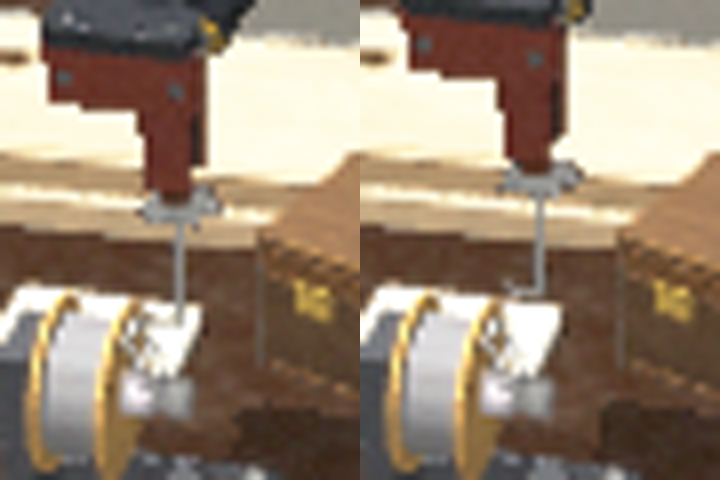

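The ring slipped off the hook and is resting on the axle, leaning toward the spool. I'll clear the arm and look from both views.

```bash
python3 - <<'E'
from station import *;from vis import *
movel(P(-.05,.07),v=.15)
movel([.45,.25,.245],v=.2)
for n in("side","top"): cv2.imwrite(f"pics/{n}9.png",read_camera(n)[:,:,::-1])
print(get_time())
def z(im,x0,x1,y0,y1,f): 
    o=cv2.resize(im[y0:y1,x0:x1],None,fx=f,fy=f,interpolation=cv2.INTER_NEAREST)
    for i in range(x0,x1,5): cv2.putText(o,str(i),((i-x0)*f,8),0,.35,(0,255,255),1);o[::4,(i-x0)*f]=(0,120,120)
    for i in range(y0,y1,5): cv2.putText(o,str(i),(0,(i-y0)*f+12),0,.35,(0,255,255),1);o[(i-y0)*f,::4]=(0,120,120)
    return o
cv2.imwrite("pics/s9z.png",z(cv2.imread("pics/side9.png"),222,252,165,193,20))
cv2.imwrite("pics/t9z.png",z(cv2.imread("pics/top9.png"),248,284,140,174,16))
E
```

```text
20.925
```

View pics/s9z.png

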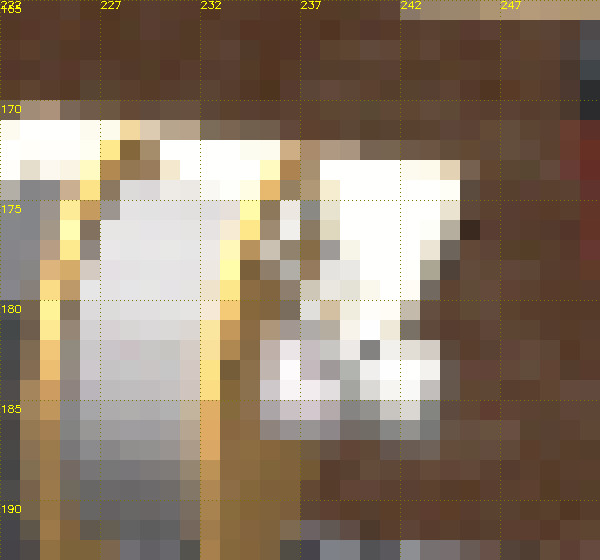

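View pics/t9z.png

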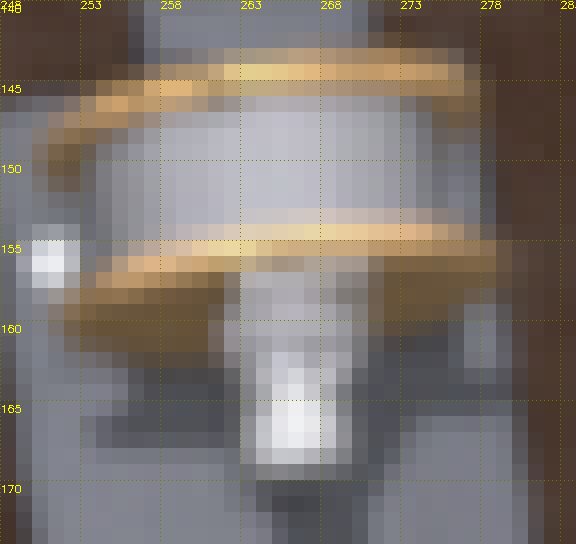

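View pics/side9.png

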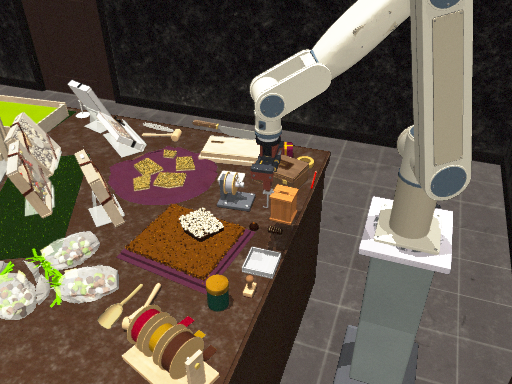

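```bash
python3 - <<'E'
from vis import *
t=cv2.imread("pics/top9.png")[150:172,256:276].astype(float);s=cv2.imread("pics/side9.png")[168:190,230:248].astype(float)
t0=cv2.imread("pics/top0.png")[150:172,256:276].astype(float)
for nm,i in(('t9c',t),('t0c',t0),('s9c',s)):
    o=np.clip((i/255)**.8*255*1.0,0,255).astype(np.uint8);cv2.imwrite(f'pics/{nm}.png',cv2.resize(o,None,fx=18,fy=18,interpolation=cv2.INTER_CUBIC))
cv2.imwrite('pics/c9.png',np.hstack([cv2.imread('pics/t0c.png'),cv2.imread('pics/t9c.png')]))
g=G
for b in(.002,.005,.008,.011):
  th=np.arcsin((.0155-b)/.038);Z=np.array([0,0,1.])
  e=X*np.sin(th)+Z*np.cos(th);B=g+X*b+Z*.009
  for nm,l in(('bot',0),('winbot',.0231),('wintop',.0345),('top',.038)):
    q=B+e*l;print(b,round(np.degrees(th)),nm,np.round(proj('side',q)-[.95,.3],1),np.round(proj('top',q),1),'z',round(q[2],4),'d',round((q-g)@X,4))
E
```

```text
0.002 21 bot [239.1 181.7] [265.7 163.3] z 0.094 d 0.002
0.002 21 winbot [236.9 176.6] [265.7 158.9] z 0.1156 d 0.0102
0.002 21 wintop [235.7 174.1] [265.7 156.7] z 0.1262 d 0.0143
0.002 21 top [235.4 173.4] [265.7 156.1] z 0.1295 d 0.0155
0.005 16 bot [238.4 181.6] [265.6 162.3] z 0.094 d 0.005
0.005 16 winbot [236.5 176.5] [265.7 158.5] z 0.1162 d 0.0114
0.005 16 wintop [235.6 173.9] [265.7 156.6] z 0.1272 d 0.0145
0.005 16 top [235.4 173.1] [265.7 156. ] z 0.1305 d 0.0155
0.008 11 bot [237.6 181.4] [265.4 161.4] z 0.094 d 0.008
0.008 11 winbot [236.2 176.3] [265.6 158.1] z 0.1166 d 0.0126
0.008 11 wintop [235.6 173.8] [265.7 156.4] z 0.1278 d 0.0148
0.008 11 top [235.4 173. ] [265.7 155.9] z 0.1313 d 0.0155
0.011 7 bot [236.8 181.3] [265.3 160.4] z 0.094 d 0.011
0.011 7 winbot [235.9 176.2] [265.6 157.7] z 0.1169 d 0.0137
0.011 7 wintop [235.5 173.7] [265.7 156.3] z 0.1283 d 0.0151
0.011 7 top [235.4 172.9] [265.7 155.9] z 0.1317 d 0.0155
```

View pics/c9.png

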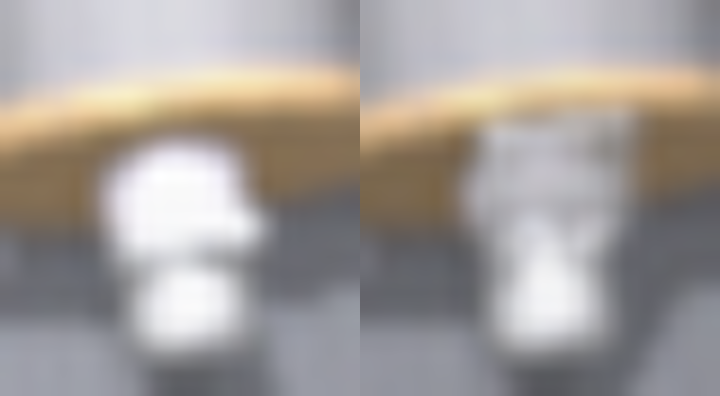

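View pics/s9c.png

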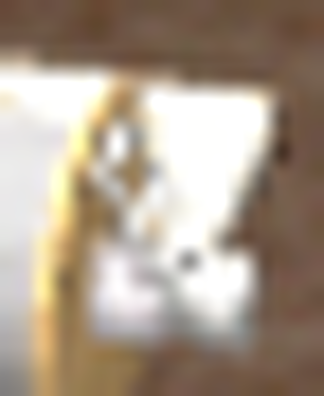

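```bash
python3 - <<'E'
from vis import *
for ps in((236.4,175.4),(236.0,174.5),(236.8,176)):
  for pt in((266.6,156.2),(266.6,157)):
    q,e=tri((ps[0]+.95,ps[1]+.3),pt);print(ps,pt,'d,y,h',np.round(1e3*np.array([(q-G)@X,(q-G)@Y,q[2]-.085]),1),'err',round(e*1e3,1))
a=cv2.imread("pics/top0.png")[150:172,256:276].astype(int);b=cv2.imread("pics/top9.png")[150:172,256:276].astype(int)
print(b[4:14].mean(2).astype(int))
a=cv2.imread("pics/side9.png")[170:184,232:244]
for r,row in enumerate(a): print(170+r,' '.join('%3d/%3d'%(p[2],p[0]) for p in row))
E
```

```text
(236.4, 175.4) (266.6, 156.2) d,y,h [15.1 -3.7 33.6] err 4.5
(236.4, 175.4) (266.6, 157) d,y,h [13.9 -3.3 33.8] err 2.2
(236.0, 174.5) (266.6, 156.2) d,y,h [15.3 -3.2 37.6] err 2.2
(236.0, 174.5) (266.6, 157) d,y,h [14.  -2.8 37.8] err 0.1
(236.8, 176) (266.6, 156.2) d,y,h [14.8 -4.  31. ] err 6.4
(236.8, 176) (266.6, 157) d,y,h [13.5 -3.6 31.2] err 4.2
[[147 159 172 182 188 195 201 204 202 202 203 204 202 198 195 189 186 180
  170 151]
 [155 169 182 190 197 201 204 199 184 173 169 169 165 166 164 149 144 143
  138 129]
 [172 178 178 167 163 153 155 166 156 146 151 162 162 155 151 116  97  96
   95  95]
 [148 137 130 117 108  96 120 174 178 175 175 167 157 135 127  99  82  80
   81  82]
 [105  93  88  85  82  80 111 159 164 173 174 161 146 123 115  94  81  82
   81  81]
 [ 83  81  80  80  79  90 130 162 168 181 184 176 165 145 125  96  81  79
   80  78]
 [ 81  82  82  80  79 103 149 165 174 180 178 174 168 153 128  94  77  75
   74  72]
 [ 78  80  79  78  78  99 144 153 163 174 169 159 156 147 119  88  73  69
   71  72]
 [ 78  74  75  75  74  87 121 144 171 198 190 168 175 160 117  8
[... 806 characters left out ...]

177 237/230 255/184 184/ 92 203/179 145/109 135/ 71 158/152 247/232 255/254 255/254 255/254 236/213
178 237/226 255/170 122/ 60 142/106 177/168 149/ 93 229/224 234/228 255/254 255/254 255/252 171/148
179 240/204 253/139 140/ 66 129/ 64 142/109 206/184 234/224 228/214 250/237 255/254 254/245 114/ 96
180 246/214 244/119 135/ 61 129/ 64 123/ 94 225/219 211/161 240/222 254/250 254/244 195/171  99/ 64
181 251/159 196/ 91 138/ 67 174/123 162/145 175/169 181/160 247/234 254/254 239/218 121/102  95/ 58
182 249/155 175/ 81 134/ 69 191/170 235/232 197/192 200/195 236/231 131/128 241/237 226/213 211/196
183 252/134 118/ 58 139/ 75 193/175 253/252 196/190 159/154 178/175 241/237 254/254 255/254 243/239
```

The ring leans about 25°, top against the spool face, with the bar roughly at d≈14.5 mm, y≈−2 mm, 36 mm above the axle. I'll feel for the window; the depth at contact will tell bar (too high) from body (too low).

```bash
cat > ins.py <<'E'
from station import *;from vis import *
def state(): 
    p=get_tcp_pos();return np.round(1e3*np.array([(p-G)@X,(p-G)@Y,p[2]-.167]),2)
def try_in(h,y=-.0015,d=.0002):
    movel(P(-.018,h,y),v=.04);wait(.15)
    r=movel(P(d,h,y),v=.02,until_force=2.5)
    print('try h',h,'contact',r,'at',state(),'tip d',state()[0]+16,np.round(get_ft_force(),1),'t',get_time())
    return r
E
python3 - <<'E'
from ins import *
movel(P(-.05,.06,-.0015),frame=QS,v=.2)
movel(P(-.025,.0258,-.0015),v=.1)
r=try_in(.0258)
cv2.imwrite("pics/side10.png",read_camera("side")[:,:,::-1])
o=cv2.imread("pics/side10.png")[150:195,222:262];cv2.imwrite("pics/s10z.png",cv2.resize(o,None,fx=14,fy=14,interpolation=cv2.INTER_CUBIC))
E
```

```text
try h 0.0258 contact False at [ 0.08 -1.51 25.79] tip d 16.08 [ 0.5  0.3 -0.6] t 24.3917
```

View pics/s10z.png

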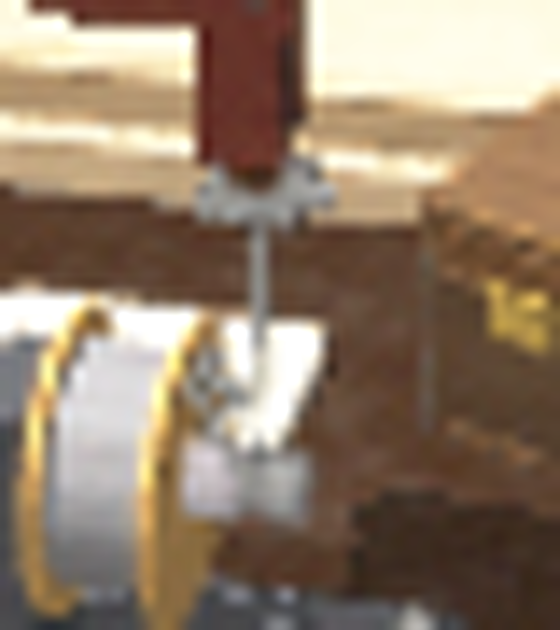

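No contact with the tip at d=16 mm, so the hook is through the window. I'll lift a few mm, then tilt the hook up about its tip so the bar slides into it.

```bash
cat >> ins.py <<'E'
from scipy.spatial.transform import Rotation as R
def pose(tip_d,tip_h,y,tilt,ydir=None,base=None):
    """TCP pose so that outer tip corner on foot underside (16 mm along foot) is at tip_d,tip_h; tilt deg = foot pointing up"""
    t=np.radians(tilt);e=X*np.cos(t)+np.array([0,0,np.sin(t)]);u=-X*np.sin(t)+np.array([0,0,np.cos(t)])
    tip=G+X*tip_d+Y*y+[0,0,tip_h]
    p=tip-.016*e+.082*u
    # tool z=-u ; tool x=Y
    M=np.c_[Y,np.cross(-u,Y),-u]
    q=R.from_matrix(M).as_quat();return list(p),[float(q[3]),*map(float,q[:3])]
def snap(k,box=(145,195,222,262),f=11):
    im=read_camera("side")[:,:,::-1];cv2.imwrite(f"pics/side{k}.png",im)
    return cv2.resize(im[box[0]:box[1],box[2]:box[3]],None,fx=f,fy=f,interpolation=cv2.INTER_CUBIC)
E
python3 - <<'E'
from ins import *
print(pose(.016,.0258,-.0015,0),get_tcp_pos(),get_ee_rot())
for h in(.029,.032,.0345):
    r=movel(P(.0001,h,-.0015),v=.02,until_force=3);print(r,state(),np.round(get_ft_force(),1))
    if r:break
a=snap(11)
b=a
if not r:
  for tl in(8,16,24):
    p,q=pose(.016,.0345,-.0015,tl);movel(p,frame=q,v=.03);print(tl,np.round(get_ft_force(),1))
  b=snap(12)
print(get_time())
cv2.imwrite("pics/s1112.png",np.hstack([a[:,:400],b[:,:400]]))
E
```

```text
([np.float64(0.623353182490225), np.float64(0.04810784212474401), np.float64(0.19280000000000003)], [-0.0, 0.6700292306496803, 0.742334715660663, -0.0]) [0.62341949 0.04813334 0.19279131] [-4.38783079e-05  6.70020458e-01  7.42342631e-01 -4.76869566e-05]
False [ 0.14 -1.51 29.24] [ 0.3  0.4 -1.5]
False [-0.14 -1.48 32.08] [-1.5  0.1 -0.6]
False [ 0.13 -1.53 34.68] [-1.1 -1.  -0.4]
8 [ 0.5 -0.4 -0.6]
16 [-1.  -0.7 -0.9]
24 [-1.5 -0.9 -0.2]
27.05
```

View pics/s1112.png

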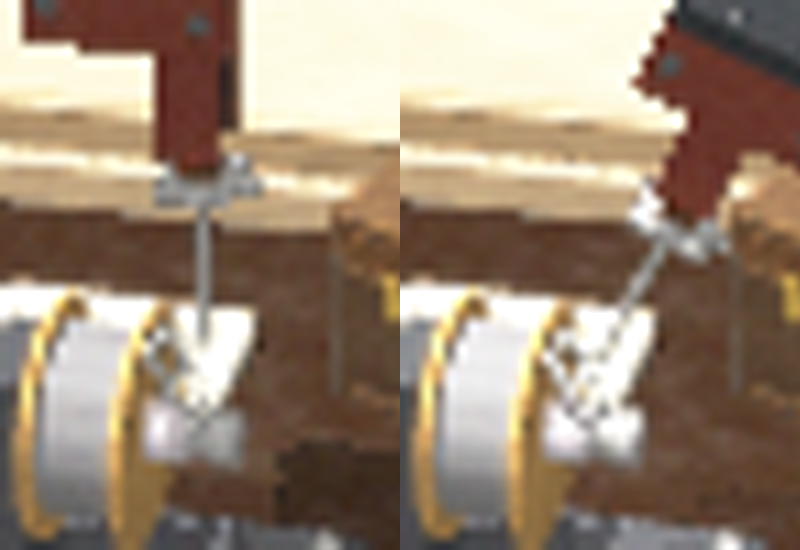

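```bash
python3 - <<'E'
from ins import *
fr=[]
for i,h in enumerate((.040,.046)):
    p,q=pose(.016,h,-.0015,24);r=movel(p,v=.03,until_force=3);print(r,np.round(get_ft_force(),1))
    if r:break
    fr.append(snap(13+i))
print(get_time())
cv2.imwrite("pics/s1314.png",np.hstack([f[:,:400] for f in fr]))
E
```

```text
False [ 0.8 -0.5 -1.1]
False [-0.5  1.3 -1.2]
27.8333
```

View pics/s1314.png

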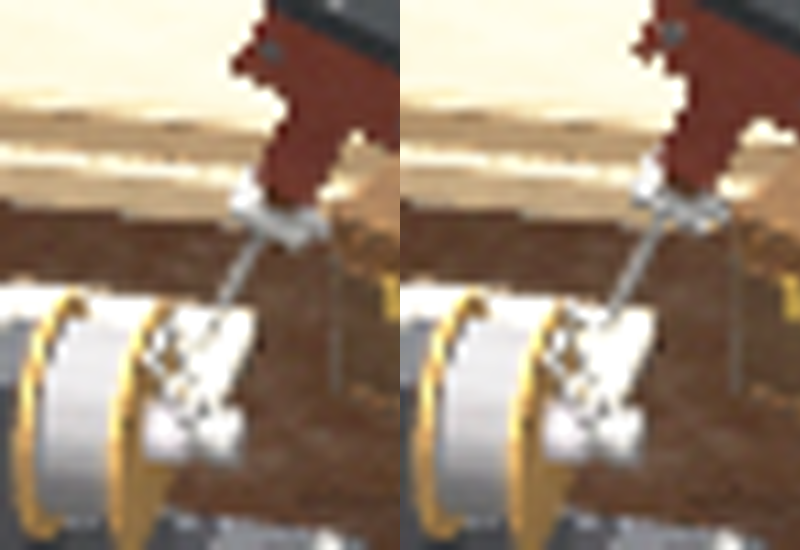

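```bash
python3 - <<'E'
from vis import *
def onplane(u,v,y):
    o,d=ray('side',u,v);s=((G+Y*y-o)@Y)/(d@Y);q=o+s*d;return np.round([1e3*(q-G)@X,1e3*(q[2]-.085)],1)
for nm,px in(('bar ctr',(235.8,176.2)),('bar2',(236.4,175.4)),('near vertex',(235,177)),('nearbottom',(237.3,180.3)),('far vertex',(236.8,174.8)),('far mid',(238.4,178.5)),('darkdot',(240,182)),('sleeve/nose?',(243.5,184))):
    print(nm,[ (y,onplane(px[0]+.95,px[1]+.3,y*1e-3).tolist()) for y in(12,0,-2,-12)])
E
python3 - <<'E'
import cv2
for k in (12,14):
    o=cv2.imread(f"pics/side{k}.png")[160:192,228:256];cv2.imwrite(f"pics/z{k}.png",cv2.resize(o,None,fx=14,fy=14,interpolation=cv2.INTER_NEAREST))
import numpy as np
cv2.imwrite("pics/z1214.png",np.hstack([cv2.imread("pics/z12.png"),cv2.imread("pics/z14.png")]))
E
```

```text
bar ctr [(12, [10.6, 40.4]), (0, [14.3, 31.9]), (-2, [14.9, 30.5]), (-12, [17.9, 23.4])]
bar2 [(12, [8.2, 44.3]), (0, [11.8, 35.9]), (-2, [12.4, 34.5]), (-12, [15.4, 27.5])]
near vertex [(12, [13.9, 36.3]), (0, [17.5, 27.8]), (-2, [18.1, 26.4]), (-12, [21.1, 19.3])]
nearbottom [(12, [5.4, 22.7]), (0, [9.0, 14.1]), (-2, [9.5, 12.7]), (-12, [12.5, 5.5])]
far vertex [(12, [6.6, 47.3]), (0, [10.2, 38.9]), (-2, [10.8, 37.5]), (-12, [13.7, 30.4])]
far mid [(12, [0.9, 31.6]), (0, [4.4, 23.0]), (-2, [5.0, 21.6]), (-12, [7.9, 14.5])]
darkdot [(12, [-4.9, 16.6]), (0, [-1.4, 8.0]), (-2, [-0.8, 6.5]), (-12, [2.1, -0.7])]
sleeve/nose? [(12, [-18.3, 9.6]), (0, [-14.9, 0.9]), (-2, [-14.3, -0.5]), (-12, [-11.5, -7.8])]
```

View pics/z1214.png

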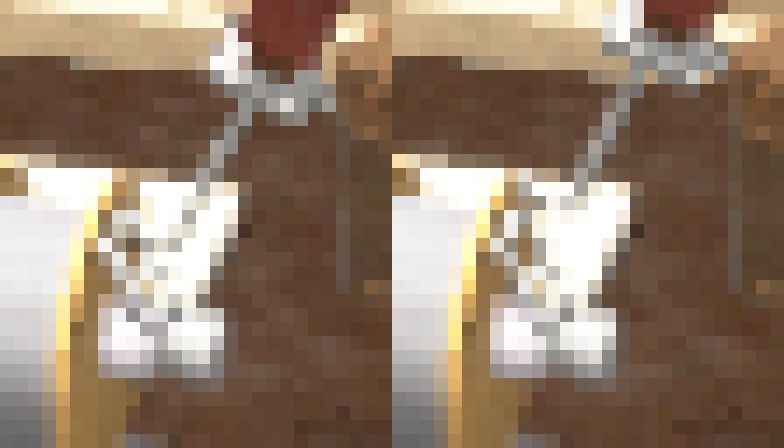

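```bash
python3 - <<'E'
import cv2,numpy as np
for k in (9,10,11,12,14):
    a=cv2.imread(f"pics/side{k}.png")[172:184,234:245];print(k)
    for r,row in enumerate(a): print(172+r,' '.join('%3d/%3d'%(p[2],p[0]) for p in row))
E
```

```text
9
172 253/241 253/238 206/133 170/108 175/130 170/128 118/ 82 118/ 81 109/ 72 108/ 67  98/ 59
173 255/253 255/192 172/ 81 167/111 255/254 255/254 255/254 255/254 253/239 253/236 227/180
174 255/227 231/110 149/ 97 176/119 246/208 255/254 255/254 255/254 255/254 255/254 254/246
175 255/168 142/ 91 237/225 138/132 232/206 255/254 255/254 255/254 255/254 255/254 234/207
176 253/137 157/113 240/236 138/ 99 224/190 255/254 255/254 255/254 255/254 254/249 181/158
177 184/ 92 203/179 145/109 135/ 71 158/152 247/232 255/254 255/254 255/254 236/213 109/ 91
178 122/ 60 142/106 177/168 149/ 93 229/224 234/228 255/254 255/254 255/252 171/148  79/ 56
179 140/ 66 129/ 64 142/109 206/184 234/224 228/214 250/237 255/254 254/245 114/ 96  92/ 50
180 135/ 61 129/ 64 123/ 94 225/219 211/161 240/222 254/250 254/244 195/171  99/ 64  92/ 49
181 138/ 67 174/123 162/145 175/169 181/160 247/234 254/254 239/218 121/102  95/ 58  86/ 48
182 134/ 69 191/170 235/232 197/192 200/195 236/231 131/128 241/237 226/213 211/196  92/ 59
183 139/ 75 193/175 253/252 196/190 159/154 178/175 241/237 254/254 255/254 243/239 10
[... 3733 characters left out ...]
 247/227 255/255 255/255 255/255 255/255 255/252 191/167
177 200/102 229/212 145/120 144/ 72 169/160 251/240 255/255 255/255 255/255 244/225 121/100
178 134/ 70 156/118 194/185 152/ 86 172/150 252/244 255/255 255/255 255/254 185/160  91/ 68
179 145/ 69 141/ 71 157/121 219/196 241/231 196/186 252/243 255/255 255/250 121/102 101/ 57
180 146/ 68 140/ 70 131/102 232/227 223/173 245/230 255/252 255/250 206/180 102/ 63  95/ 56
181 146/ 70 188/134 174/156 179/174 187/164 245/229 193/185 244/225 127/107  97/ 55  94/ 49
182 145/ 76 202/181 244/241 219/214 219/212 219/215 145/140 233/228 216/201 201/187  99/ 63
183 151/ 82 223/207 255/254 255/255 171/167 172/168 245/240 254/253 254/254 237/233 102/ 77
```

The ring stayed put: untilted, the tip wasn't deep enough behind the bar, and the 25° lean let the bar slip off. I'll go in square to the leaning ring, with the foot pointing 25° down, low in the window, so the upturned tip gets behind it.

```bash
cat >> ins.py <<'E'
def go(td,th,y,tilt,v=.05,uf=None):
    p,q=pose(td*1e-3,th*1e-3,y*1e-3,tilt);r=movel(p,frame=q,v=v,until_force=uf)
    return r
def tipnow(tilt):
    t=np.radians(tilt);e=X*np.cos(t)+np.array([0,0,np.sin(t)]);u=-X*np.sin(t)+np.array([0,0,np.cos(t)])
    q=np.array(get_tcp_pos())-.082*u+.016*e-G;return np.round(1e3*np.array([q@X,q@Y,q[2]]),2)
E
python3 - <<'E'
from ins import *
go(0,48,-1.5,24,v=.08)
go(-4,36,-1.5,-25,v=.12)
go(2.4,25.8,-1.5,-25,v=.05);wait(.15)
r=go(15.6,19.7,-1.5,-25,v=.02,uf=2.5)
print(r,tipnow(-25),np.round(get_ft_force(),1),get_time())
a=snap(15);cv2.imwrite("pics/s15z.png",a)
E
```

```text
False [15.67 -1.5  19.72] [ 0.4 -0.5 -0.5] 30.7667
```

View pics/s15z.png

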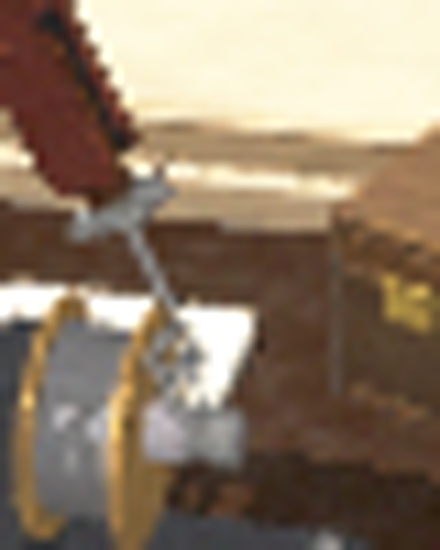

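In without contact again. I'll go deeper until it touches the spool face lightly.

```bash
python3 - <<'E'
from ins import *
r=go(15.67+3.6,19.7-1.7,-1.5,-25,v=.012,uf=2.2)
t=tipnow(-25);print(r,t,np.round(get_ft_force(),1),get_time())
a=snap(16)
# back 0.3 mm off, then rise a bit
go(t[0]-.4,t[2]+.1,-1.5,-25,v=.02)
r=go(t[0]-.4,t[2]+4,-1.5,-25,v=.02,uf=3);print('rise',r,tipnow(-25),np.round(get_ft_force(),1))
b=snap(17);cv2.imwrite("pics/s1617.png",np.hstack([a[:,:400],b[:,:400]]))
E
```

```text
True [18.29 -1.54 17.88] [0.9 0.1 1.8] 31.1583
rise False [17.84 -1.47 21.86] [ 0.2 -0.6 -0.6]
```

View pics/s1617.png

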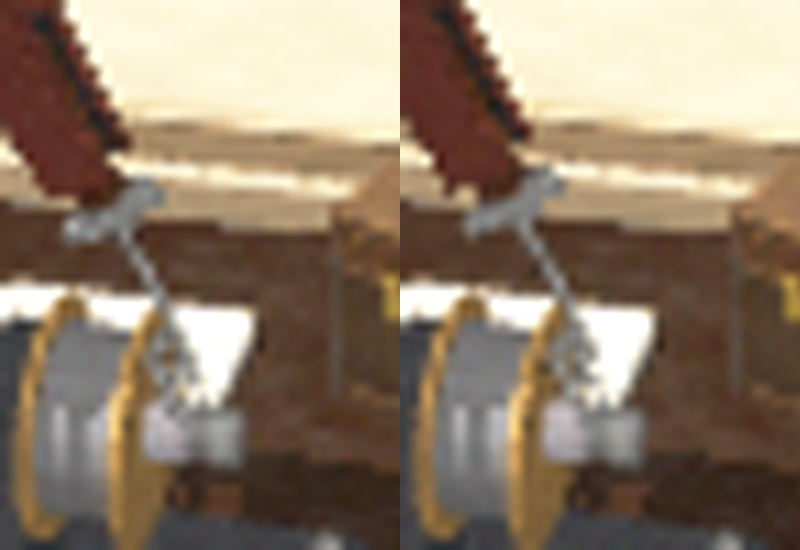

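```bash
python3 - <<'E'
from ins import *
F=[]
def s(td,th,tl,k=None):
    r=go(td,th,-1.5,tl,v=.025,uf=4);print((td,th,tl),r,tipnow(tl),np.round(get_ft_force(),1))
    if k:F.append(snap(k)[:,:400])
    return r
if not s(15.5,25,-12,18) and not s(12.5,28,0,19):
    pass
print(get_time());cv2.imwrite("pics/s1819.png",np.hstack(F))
E
```

```text
(15.5, 25, -12) False [15.74 -1.51 24.95] [-0.1  0.6 -1.4]
(12.5, 28, 0) False [12.88 -1.52 28.08] [ 0.5 -0.1 -1.8]
33.9417
```

View pics/s1819.png

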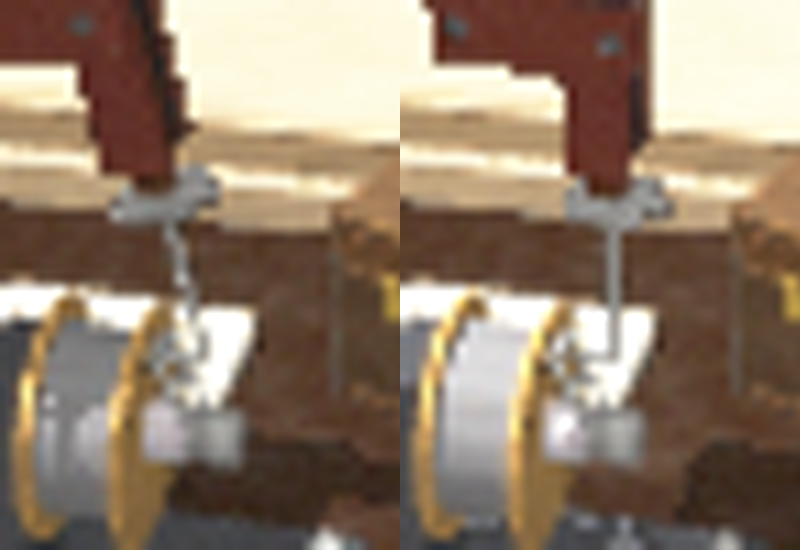

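Tip depths don't add up: contact came about 3–4 mm further in than the spool face should allow, so my axle x may be biased. I'll touch the nose's end face lightly to fix it.

```bash
python3 - <<'E'
from ins import *
r=go(-22,28,-1.5,0,v=.06,uf=5);print(r)
a=snap(20)
go(-24,-3,0,0,v=.1);wait(.15)
r=go(-6,-3,0,0,v=.02,uf=2);print('nose end',r,tipnow(0),np.round(get_ft_force(),1))
go(-26,-3,0,0,v=.1);print(get_time())
cv2.imwrite("pics/s20z.png",a)
E
```

```text
False
nose end True [-12.05   0.02  -3.64] [-0.   0.8 -1.8]
36.25
```

View pics/s20z.png

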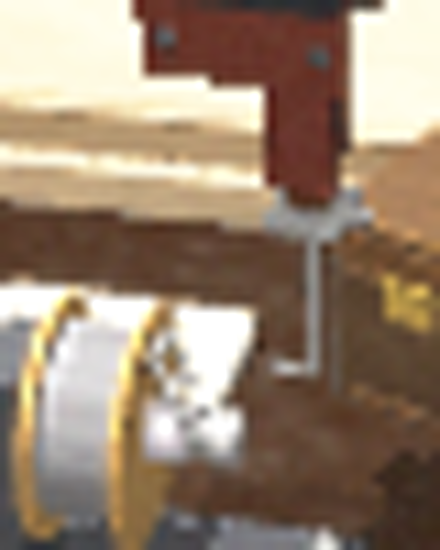

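Nose end felt at −12.05 mm instead of −14.7, so the axle lies 2.65 mm further out than measured. I'll correct that and retry the straight insertion to full depth.

```bash
sed -i 's/G=np.array(\[.6232,.0496,.085\])/G=np.array([.6232,.0496,.085])+.00265*X/' vis.py; python3 - <<'E'
from ins import *
F=[]
go(-25,23.3,-1.5,0,v=.12)
go(-2,23.3,-1.5,0,v=.06);
r=go(16.6,23.3,-1.5,0,v=.03,uf=2.5);print(r,tipnow(0),np.round(get_ft_force(),1))
if tipnow(0)[0]>14.5:
    t=tipnow(0)
    r=go(min(t[0],16.4),32,-1.5,0,v=.025,uf=4);print(r,tipnow(0),np.round(get_ft_force(),1))
    F.append(snap(21)[:,:400])
    if not r:
        r=go(min(t[0],16.4),38,-1.5,0,v=.025,uf=4);print(r,tipnow(0),np.round(get_ft_force(),1))
        F.append(snap(22)[:,:400])
else: F.append(snap(21)[:,:400])
print(get_time());cv2.imwrite("pics/s2122.png",np.hstack(F))
E
```

```text
False [16.5  -1.49 23.17] [-0.5 -1.1 -1.6]
False [16.46 -1.5  32.25] [ 0.1 -0.  -2.2]
False [16.55 -1.52 38.24] [-0.5 -0.1 -1.9]
38.9167
```

View pics/s2122.png

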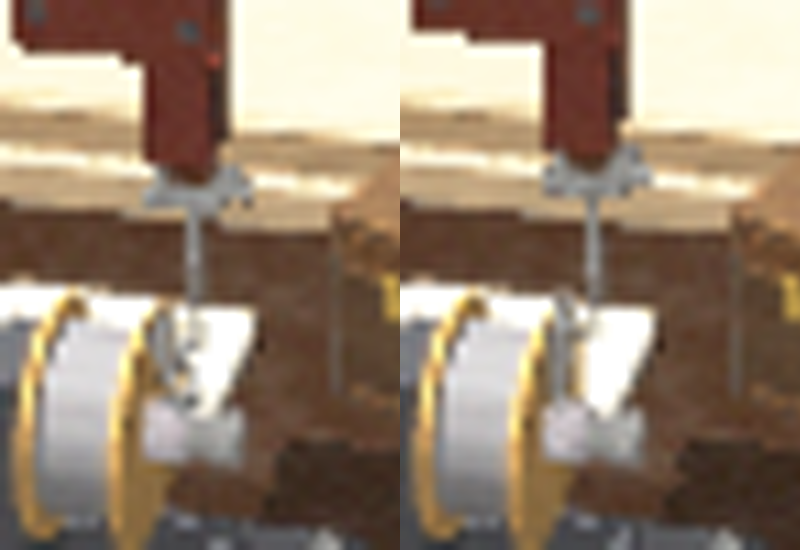

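The ring is now lifting, hanging upright from the hook at the spool face. I'll tilt the hook up to seat the bar, then rise.

```bash
python3 - <<'E'
from ins import *
F=[]
for tl,h in((10,38.3),(20,39)):
    r=go(16.2,h,-1.5,tl,v=.03,uf=4);print(tl,r,np.round(get_ft_force(),1))
F.append(snap(23)[:,:400])
r=go(16.2,47,-1.5,20,v=.03,uf=4);print(r,np.round(get_ft_force(),1))
F.append(snap(24)[:,:400])
print(get_time());cv2.imwrite("pics/s2324.png",np.hstack(F))
E
```

```text
10 False [-0.4 -0.3 -1.3]
20 False [-0.9 -0.6 -1.5]
False [ 0.5 -0.3 -1. ]
40.7
```

View pics/s2324.png

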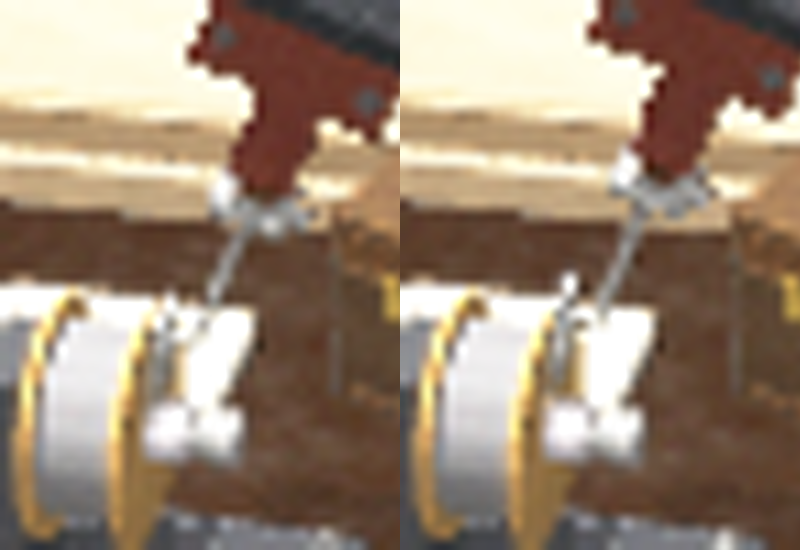

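```bash
python3 - <<'E'
from ins import *
F=[]
r=go(21,47.5,-1.5,20,v=.03,uf=2.5);print(r,tipnow(20),np.round(get_ft_force(),1))
r=go(20,62,-1.5,20,v=.05,uf=4);print(r,np.round(get_ft_force(),1))
F.append(snap(25)[:,:400])
r=go(10,80,-1.5,20,v=.06);wait(.1)
F.append(snap(26,(130,180,222,262))[:,:400])
print(get_time());cv2.imwrite("pics/s2526.png",np.hstack(F))
E
```

```text
False [21.22 -1.51 47.46] [ 0.3 -0.1 -0.6]
False [-0.5  0.5 -1. ]
42.1417
```

View pics/s2526.png

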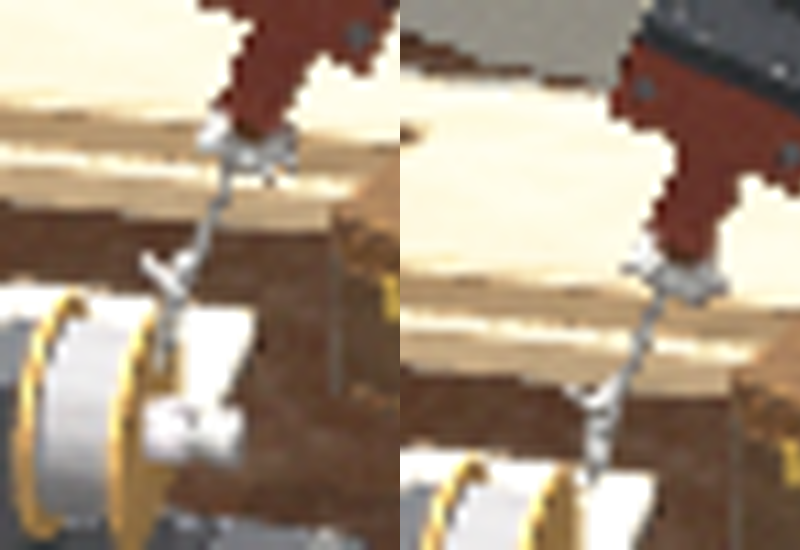

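The ring hangs securely in the hook's corner near the shank. Carry it to the dish.

```bash
cat >> ins.py <<'E'
DC=np.array([.4357,.3424,0.])
E
python3 - <<'E'
from ins import *
S=DC-.020*X
p,q=pose(.01,.08,-.0015,20)
p2=S+[0,0,.082+.075]   # tilt-0 TCP above dish, foot z .075
# carry at tilt 20: same TCP height
movel([S[0]-.02,S[1],p[2]-.01],frame=q,v=.22)
wait(.1)
a=snap(27,(215,285,230,300),5)
movel(list(p2),frame=pose(0,0,0,0)[1],v=.1);wait(.2)
b=snap(28,(215,285,230,300),5)
print(get_tcp_pos(),get_time());cv2.imwrite("pics/s2728.png",np.hstack([a,b]))
E
```

```text
[0.41551547 0.34061006 0.15764594] 45.1833
```

View pics/s2728.png

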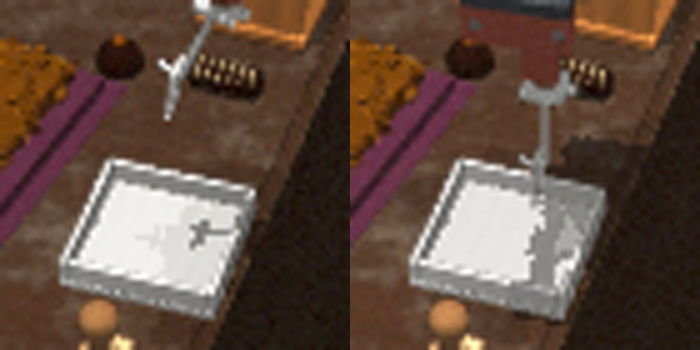

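```bash
python3 - <<'E'
from ins import *
S=DC-.020*X
def at(dx,z,v,uf=None): return movel(list(S+X*dx+[0,0,.082+z]),v=v,until_force=uf)
at(0,.042,.08);r=at(0,.0312,.03,4);print(r,get_tcp_pos()[2]-.082,np.round(get_ft_force(),1))
wait(.15)
a=snap(29,(215,285,230,300),5)
r=at(.014,.0312,.08,5);print(r,get_tcp_pos(),np.round(get_ft_force(),1))
wait(.3)
b=snap(30,(215,285,230,300),5)
print(get_time());cv2.imwrite("pics/s2930.png",np.hstack([a,b]))
E
```

```text
False 0.03110751440321581 [ 0.2 -0.2 -1.5]
False [0.43055101 0.34193502 0.11325644] [-1.1 -0.3 -0.7]
47.1333
```

View pics/s2930.png

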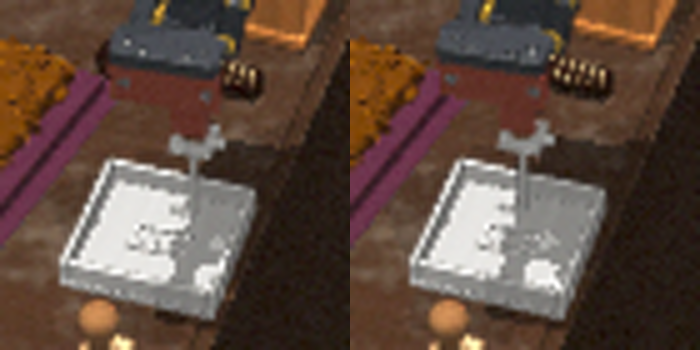

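```bash
python3 - <<'E'
import cv2,numpy as np
o=[cv2.resize(cv2.imread(f"pics/side{k}.png")[245:282,238:288],None,fx=8,fy=12,interpolation=cv2.INTER_CUBIC) for k in(29,30)]
cv2.imwrite("pics/s2930b.png",np.hstack(o))
E
```

```text
(no output)
```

View pics/s2930b.png

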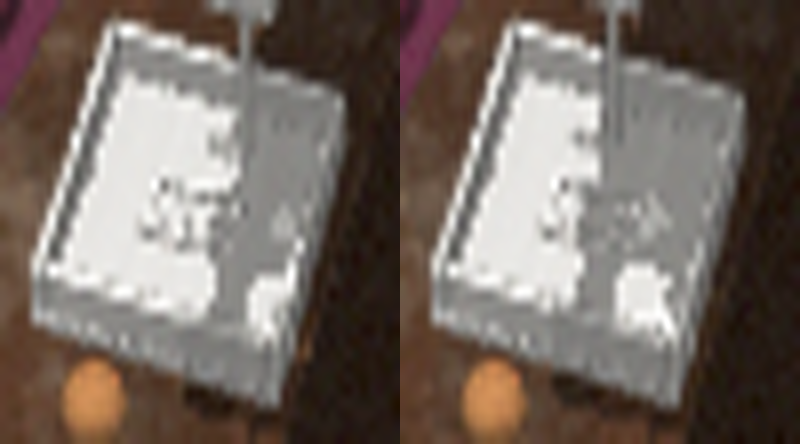

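The ring seems to have toppled flat onto the dish floor, about px (258,263). I'll lift the pick away and check.

```bash
python3 - <<'E'
from ins import *
S=DC-.020*X
movel(list(S+X*.0+[0,0,.082+.045]),v=.08)
movel([.437,.20,.24],frame=qd(88),v=.2)
ims=[]
for n,b in(("side",(245,282,238,288)),("top",(206,252,148,196))):
    im=read_camera(n)[:,:,::-1];cv2.imwrite(f"pics/{n}31.png",im);ims.append(cv2.resize(im[b[0]:b[1],b[2]:b[3]],(400,400),interpolation=cv2.INTER_CUBIC))
c=snap(32,(130,215,220,310),5)
print(get_time());cv2.imwrite("pics/s31.png",np.hstack(ims));cv2.imwrite("pics/s32.png",c)
E
```

```text
48.7333
```

View pics/s31.png

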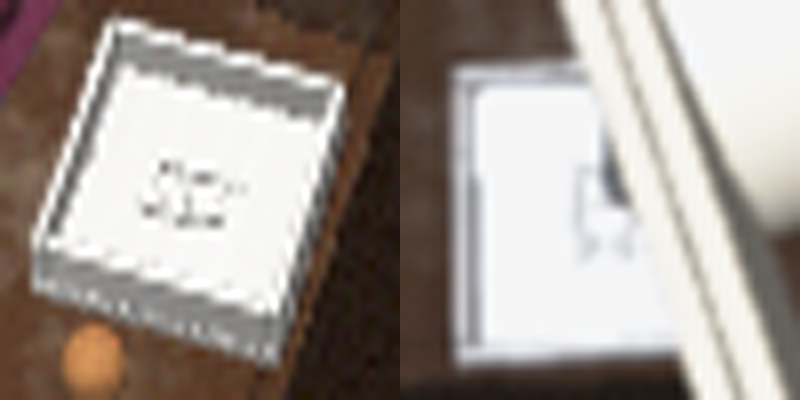

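View pics/s32.png

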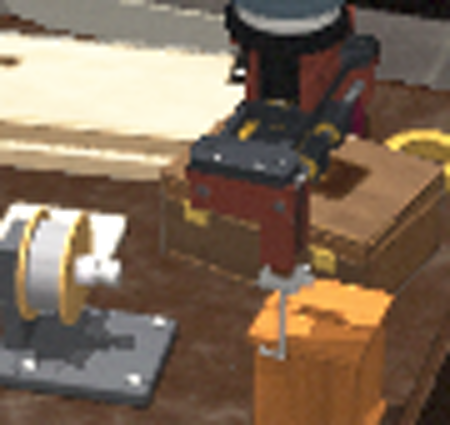

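Ring lies flat in the middle of the dish. Hang the pick back.

```bash
python3 - <<'E'
from ins import *
movel([.437,.078,.24],v=.15)
movel([.437,.078,.20],v=.1)
r=movel([.437,.078,.145],v=.06,until_force=6);print(r,get_tcp_pos(),np.round(get_ft_force(),1))
if not r:
    r=movel([.437,.078,.1275],v=.025,until_force=4);print(r,get_tcp_pos(),np.round(get_ft_force(),1))
c=snap(33,(130,215,220,310),5);print(get_time());cv2.imwrite("pics/s33.png",c)
E
```

```text
False [0.43728684 0.07803644 0.14524547] [ 0.7 -0.5 -1. ]
True [0.43668853 0.07796534 0.12793646] [-1. -0.  5.]
52.025
```

View pics/s33.png

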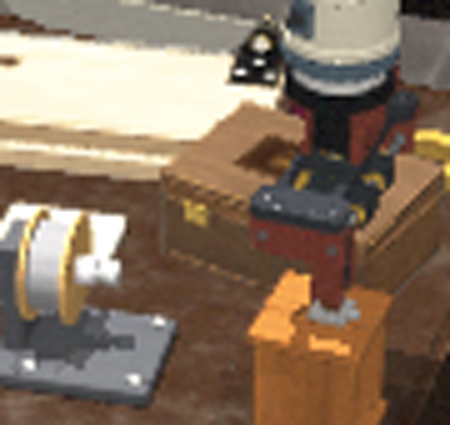

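Seated on the board at TCP z=0.1279, as at pick-up. Release and withdraw.

```bash
python3 - <<'E'
from ins import *
command_gripper(0.6)
movel([.437,.078,.25],v=.12)
move_pose([.40,-.12,.30],qd(88)) ; wait(.3)
ims=[]
for n,b in(("side",(155,290,220,310)),("top",(130,250,150,290))):
    im=read_camera(n)[:,:,::-1];cv2.imwrite(f"pics/{n}34.png",im);ims.append(cv2.resize(im[b[0]:b[1],b[2]:b[3]],(400,560),interpolation=cv2.INTER_CUBIC))
print(get_time(),get_grip_width());cv2.imwrite("pics/s34.png",np.hstack(ims))
E
```

```text
55.2 0.5968319023790037
```

View pics/s34.png

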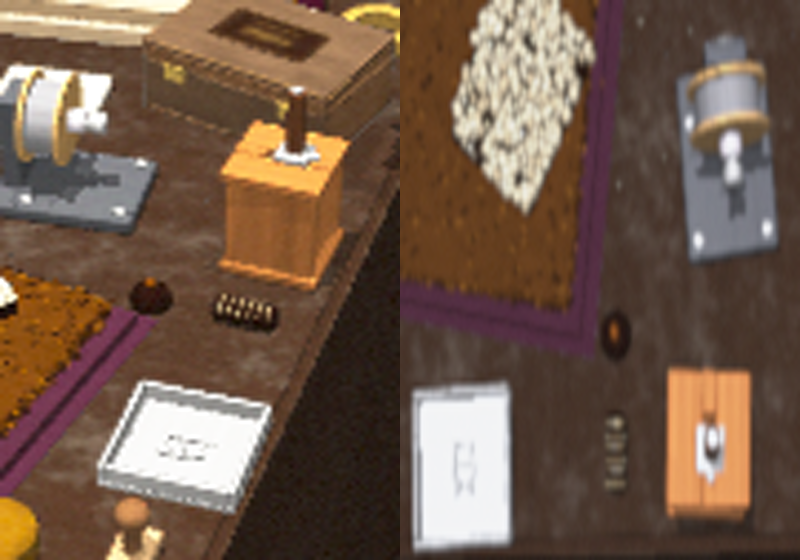

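Ring is flat in the dish, the pick hangs upright in the rest, and the bystanders in view haven't moved. Handing in.

```bash
python3 -c "
from station import *
job_done();print(get_time())"
```

```text
the job is handed in; nothing more can be done
the job is handed in; nothing more can be done
```

The ring is off the axle and lying flat in the middle of the dish, and the pick is back in its rest. I handed the job in at about 55 s of the 67 s allowed.

**Removing the ring:**
- I took the pick and felt its foot on the table, which gave a reach of about 64 mm.
- I hooked the ring and pried it up. It let go at about 7–8 N.
- It then slipped off the hook and stayed leaning on the axle by the spool.
- Two attempts to re-hook it failed; both were gentle, with no force stop above about 2 N.
- A light touch of the hook on the nose's end face (2 N stop) showed my camera-measured axle position was 2.65 mm short along the axle. With that corrected, the next attempt caught the ring.

**Setting it down:** I meant to lower the ring, stand it up and then push it over. It tipped off the hook by itself while I was lowering it, and came to rest flat.

**Last checks:**
- Both cameras show the ring flat in the dish and the pick upright in the rest. The pick seated at TCP z 0.1279, against 0.1280 when I took it.
- The nearby bystanders look unmoved. The tin and stamp were only partly in the last picture, and I compared by eye rather than measuring.
- The gripper was clear of everything when I handed in.

**Checks that failed or disagreed:**
- My two-view height check of the dish rim failed because I picked a bad pixel. I relied on the height given in the text instead.
- The side camera read about 1 px off from the top camera.

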